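Shut down the guitar test rig

TASK

The repaired guitar has been tried out; shut the test rig down in the proper order, only pressing and picking nothing up: first press the footswitch of the white tuner pedal right down to mute the signal and let it come up again, then press down the raised end of the amplifier's white standby rocker so that it flips over, and last flip the red mains rocker beside it in the same way. Do not press the green overdrive pedal's footswitch or flip the mains before the standby, and leave both pedals, the amplifier's knob settings, the tin on the amplifier and the cup of tools as they stand.

Things in the scene. Friction and masses are not known exactly. Their poses are not given: they have to be found in the camera images.
- amp: Fixed valve combo amplifier, cream, 210 (x) x 300 (y) x 285 mm high. Origin: centre of its underside; +x: grille, -x: open back, robot side. Control plate on top along the -x edge, face at z 288 mm. On its centre line, x = -57 mm, lie mains rocker (y -95), standby rocker (y -38), lamp (y 4), tone knob (y 42), volume knob (y 84; to z 303). Dark handle along y at x = 22, to z 314 mm
- mains (a joint): Red mains rocker, tilt in rad about the amplifier's y: 0 = on, robot-side (-x) end standing up; 0.42 = off, that end level and the +x end up. Snaps over past half way, stays; takes about 3 N. Actuator 28 (x) x 22 (y) mm in a 34 x 30 mm bezel; tip of the raised end 11 mm above the control plate, a level half 5 mm above it
- mains_end (a point): On the sloping upper face of the robot-side half of the red mains rocker, 11 mm from the rocker's centre line and 3 mm from its tip: the place to press, straight down. It goes down about 5 mm
- standby (a joint): White standby rocker, same make, size, force and directions as the mains rocker: 0 = on (playing), 0.42 = standby (off)
- standby_end (a point): On the sloping upper face of the robot-side half of the white standby rocker, 11 mm from the rocker's centre line and 3 mm from its tip: the place to press, straight down. It goes down about 5 mm
- volume_pointer (a point): Tip of the pointer of the black volume knob, 18 mm from the knob's axis (do not turn)
- tone_pointer (a point): Tip of the pointer of the black tone knob, 18 mm from the knob's axis (do not turn)
- tuner: Loose white tuner pedal with a dark display with coloured bars on its far half, 0.3 to 0.5 kg, 122 (x) x 66 (y) mm, lid 42 mm above the bench. Origin: centre of its underside; +x away from the robot, z up. It stands on rubber feet; its footswitch is at x = -38 mm, y = 0
- tuner_switch (a joint): Travel of the tuner pedal's footswitch in m: 0 = up, 0.005 = fully down. Spring: starts to move at about 2 N, fully down at about 5.6 N, comes up by itself
- tuner_top (a point): Centre of the top of the tuner's footswitch: a flat aluminium button 24 mm across, 57 mm above the bench when up. Press straight down
- drive: Loose green overdrive pedal with three black knobs on its far half, same box, footswitch, origin and axes as the tuner pedal (leave alone)
- drive_switch (a joint): Travel of the overdrive pedal's footswitch in m: 0 = up, 0.005 = fully down (leave alone)
- cup: Loose perforated steel cup full of hand tools, 84 mm across, cup 115 mm high, tools to about 180 mm. Origin: centre of its underside (leave alone)
- tin: Loose round wax tin with a red lid standing on the amplifier's top, beyond the handle, 56 mm across, 21 mm high. Origin: centre of its underside (leave alone)

How it is judged (in metres and radians):
On the way, in this order (a step that is already met when the one before it is completed fails the run):
1. the tuner's footswitch is pressed down, both rockers still on (value of joint tuner_switch above 0.0035 m and value of joint each of standby, mains below 0.12 rad), for 0.05 s.
2. the standby rocker is flipped, with the footswitch up again and the mains still on (value of joint standby above 0.32 rad and value of joint mains below 0.12 rad and value of joint tuner_switch below 0.0015 m), for 0.1 s.
3. the mains rocker is flipped (value of joint each of mains, standby above 0.32 rad), for 0.1 s.
At the end, for the whole second after the job is handed in: Both rockers are over at their off side (above 0.32 of 0.42 rad), both footswitches are up (below 1.5 mm), the pedals stand upright within 25 mm of where they began, the cup within 20 mm, the tin on the amplifier within 15 mm, and the volume and tone pointers are within 4 mm of their settings (all of step 3 and value of joint each of tuner_switch, drive_switch below 0.0015 m and distance of each of tuner, drive from where it was at the start of the episode below 0.025 m and distance of tin from where it was at the start of the episode below 0.015 m and distance of cup from where it was at the start of the episode below 0.02 m and angle between each of tuner, drive, cup, tin's own z axis and vertical below 0.1 rad and linear speed of each of tuner, drive, cup, tin below 0.02 m/s and distance of each of volume_pointer, tone_pointer from where it was at the start of the episode below 0.004 m); the robot touches nothing.
It fails at once if the tuner pedal is lifted, tipped or shoved away (height (world z) of tuner above 0.01 m or angle between tuner's own z axis and vertical above 0.2 rad or distance of tuner from where it was at the start of the episode above 0.025 m).
It fails at once if the overdrive pedal's footswitch is pressed, or that pedal is lifted or shoved away (value of joint drive_switch above 0.002 m or height (world z) of drive above 0.01 m or distance of drive from where it was at the start of the episode above 0.025 m).
It fails at once if the mains is flipped while the standby rocker is still on (value of joint mains above 0.25 rad and value of joint standby below 0.12 rad).
It fails at once if the volume or tone setting is turned (distance of any of volume_pointer, tone_pointer from where it was at the start of the episode above 0.004 m).
It fails at once if the tin or the tool cup is knocked, lifted or carried (distance of tin from where it was at the start of the episode above 0.015 m or distance of cup from where it was at the start of the episode above 0.02 m or angle between cup's own z axis and vertical above 0.2 rad).
It also fails if it takes over 48 s, if anything falls off the work surface, if the arm or the gripper's body presses on something with over 40 N, if the wrist force passes 120 N, or if a joint passes its speed limit or range.

ROBOT

A 7-joint arm with a two-finger parallel gripper is mounted at the origin on the work surface. World frame = base frame: x ahead of the robot, y to its left, z up, the work surface at z = 0. Lengths are in m, angles in degrees, forces in N, time in s.
With the tool pointing down it reaches from about 0.425 to 0.875 m from the base axis. Payload 4.7 kg.
Tool frame: the origin (TCP) lies at the centre of the arm's flange, where the gripper is bolted on; the fingertips stand 182 mm ahead of it and the grasp point (between the pads) lies 164 mm ahead of it (env.grip_depth is the distance from the TCP to the grasp point, in m); z points along the fingers, y is the line along which they close (so a half turn about z gives the same grasp; the last joint's range is limited). The gripper opens to 87 mm and grips with 3 to 60 N. Pads are 19 mm wide; open, the fingers measure 117 mm over their backs; the gripper's body (75 mm by 190 mm) begins 51 mm behind the grasp point.
Start: joints at [76.839, 18.392, -4.016, 83.108, 1.295, 78.541, -3.26], TCP at [0.157, -0.631, 0.405] pointing down, gripper open.
Joint ranges: [-163.93, 163.93], [-17.29, 119.83], [-79.2, 71.16], [3.27, 140.29], [-89.18, 269.18], [5.43, 117.66], [-154.24, 154.24]. Speed limits (degrees/s): [147.25, 147.25, 180, 180, 180, 180, 180].

INTERFACE

Orientations are given as [roll, pitch, yaw] about the fixed x, y, z axes, in that order (R = Rz(yaw) Ry(pitch) Rx(roll)).
In Python, from cell import env gives the robot as it stands. The module is installed in compiled form; this text tells all that it offers.
- The arm moves only by the tool send_rows, never from a script. Its arguments are lists of equal length, an entry for each row: "xyz": the shift along the tool's x, y, z in m, a list of three; "rotation": the turn, a rotation vector about the tool's x, y, z in rad, a list of three; "jaw": the opening, from 0 (shut) to 1 (fully open). A call has 1 to 20 rows; each row shifts and turns the commanded pose from where the row before left it, along the tool's axes as they then stand; what a row does not reach is not made up. A row lasts 1/10 s, in which the tool goes at most 50 mm and 8.59 degrees, less where a joint would pass 70% of its speed; a pose out of reach is approached as far as the arm can. A call is refused whole if a number of a shift passes 0.05 or a number of a turn 0.15, either way. A call with a gripper value outside its range is refused whole. The fingers move at their own pace and stop on an object; "newtons" is the grip in N (left out, the last holds). Time passes only in rows, so rows that do not move let the fingers close. It gives the time, the measured TCP pose, the force, the opening and the grip force at its end, in the units of the state.
- env.get_obs(): the state, without advancing time (a new reading comes with each control period).
- env.read_camera(name): name is "scene" or "side" or "wrist"; returns a dict with "image" (420x560x3 uint8, blue, green, red), "fx", "fy", "cx", "cy" (pixels), "R" (3x3) and "t" (3): a world point X has camera coordinates R X + t. Camera axes: x right, y down, z forward; pixel columns grow to the right and rows downward; lengths in m; the calibration is good to about 2 mm. A picture is of the moment at which its call begins. There is no depth.
- env.sign_off(): hands the job in; it is judged then, once.
The state is a dict: "time_s": time; "qpos": joint angles; "joint_velocities": joint speeds; "effort": joint torques, N m; "tool_pos": TCP position; "tool_rot": TCP orientation; "force": force on the tool from outside, world axes, zero at the start; "wrist_torque": the same for the moment, N m; "grip_width": finger opening in m; "grasp_force": force on a finger pad.
Only numpy, scipy, OpenCV 4.12 (cv2) and the standard library are available. Lean on these libraries where they do the work, as an engineer would, in place of code of your own. Each camera call takes 0.05 s, during which the arm holds its last target. There are 200 camera calls.

## Working session

There is one attempt and no reset: what is moved stays moved. The work goes in short steps, Python scripts to look and compute and a tool call to move; the robot and the scene stay as the last step left them, time stands still between calls to the robot, and variables do not carry over. Pictures are saved under pics/ and viewed, at most 10 in all, crops included, and the job is handed in when it is done.

Besides the shell and the picture viewer there is one more tool, called as name(argument=value, ...), one argument or row to a line, values as JSON. send_rows: Moves the arm, as the interface text tells. Its arguments: {"type":"object","properties":{"xyz":{"type":"array"},"rotation":{"type":"array"},"jaw":{"type":"array"},"newtons":{"type":"number"}},"required":["xyz","rotation","jaw"]}

```bash
mkdir -p pics
cat > h.py <<'E'
import numpy as np,cv2,pickle
def ray(c,u,v,z):
    R=np.array(c["R"]);t=np.array(c["t"]).ravel()
    d=R.T@np.array([(u-c["cx"])/c["fx"],(v-c["cy"])/c["fy"],1]);o=-R.T@t
    return o+d*(z-o[2])/d[2]
def proj(c,X):
    p=np.array(c["R"])@np.array(X)+np.array(c["t"]).ravel()
    return c["fx"]*p[0]/p[2]+c["cx"],c["fy"]*p[1]/p[2]+c["cy"]
E
python3 - <<'E'
from cell import env
import cv2,pickle,numpy as np
o=env.get_obs();print(o["time_s"],o["tool_pos"],o["tool_rot"],o["grip_width"],o["force"])
d={n:env.read_camera(n) for n in("scene","side")}
pickle.dump(d,open("c0.pkl","wb"))
for n in d:
    cv2.imwrite(f"pics/{n}0.png",d[n]["image"]);print(n,-np.array(d[n]["R"]).T@np.array(d[n]["t"]).ravel())
E
```

```text
0.0 [ 0.15684598 -0.63057373  0.40366608] [-1.79889200e+02  5.58759757e-03  1.39738638e+01] 0.08719679624610703 [-0.06611299  0.62917725 -1.25614753]
scene [ 1.17299023 -0.5879394   1.0769375 ]
side [0.26594484 0.83156233 1.27628303]
```

View pics/scene0.png

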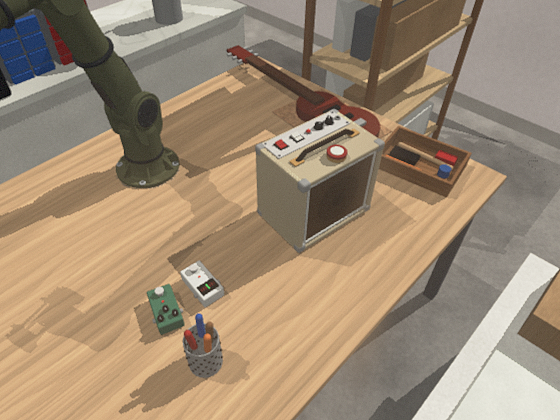

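View pics/side0.png

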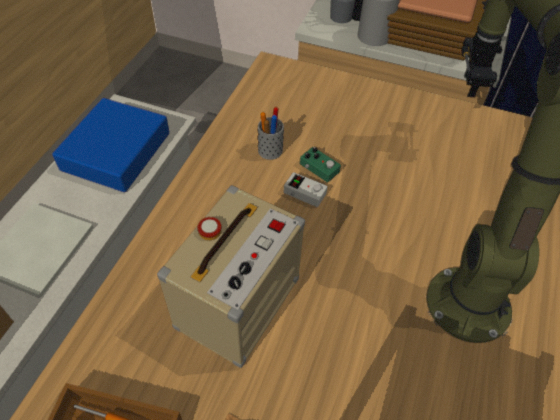

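The scene view shows the tuner switch near (195,268), drive (158,292) and rockers near (281,145) and (297,138). In the side view the mains is near (276,226), standby (264,243) and tuner switch (317,187). I'll enlarge these.

Run:
```python
import pickle,cv2,numpy as np
d=pickle.load(open("c0.pkl","rb"))
def crop(n,u,v,w=50,h=37,s=8):
    return cv2.resize(d[n]["image"][v:v+h,u:u+w],None,fx=s,fy=s,interpolation=cv2.INTER_CUBIC)
a=np.vstack([np.hstack([crop("scene",150,255),crop("side",285,145)]),np.hstack([crop("scene",262,120),crop("side",242,212)])])
cv2.imwrite("pics/z.png",a)
```

```text
(no output)
```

View pics/z.png

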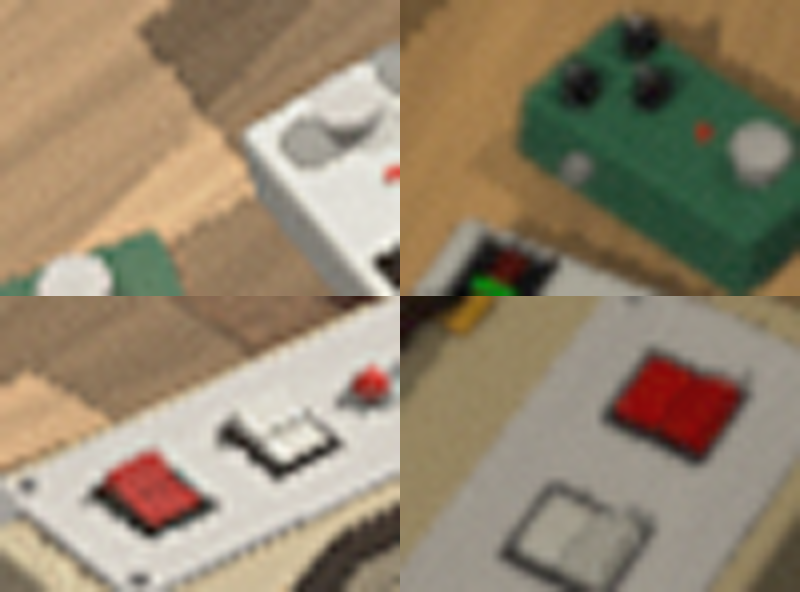

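Run:
```python
import pickle,cv2,numpy as np
from h import *
from scipy.optimize import least_squares
d=pickle.load(open("c0.pkl","rb"))
for n,u,v,z,l in[("scene",193.4,268.5,.057,"tuner"),("side",317.5,187.5,.057,"tuner"),("side",330,163.8,.057,"drive"),("scene",159,291,.057,"drive"),
 ("scene",281.1,144.8,.29,"mains"),("side",276.6,225.8,.29,"mains"),("scene",297.1,137.9,.29,"stby"),("side",264.3,241.9,.29,"stby"),("side",254.5,255.5,.292,"lamp"),("scene",308.5,131.5,.292,"lamp")]:
    print(l,n,ray(d[n],u,v,z).round(4))
obs=[("scene",281.1,144.8,-95),("side",276.6,225.8,-95),("scene",297.1,137.9,-38),("side",264.3,241.9,-38)]
def W(p,x,y,z):
    c,s=np.cos(p[2]),np.sin(p[2]);return [p[0]+c*x-s*y,p[1]+s*x+c*y,z]
f=lambda p:np.concatenate([np.subtract(proj(d[n],W(p,-.057,y/1000,.291)),(u,v)) for n,u,v,y in obs])
r=least_squares(f,[.6,.2,0]);p=r.x;print("amp",p[:2],np.degrees(p[2]),f(p).round(1))
for y in(-.095,-.038):print("end",W(p,-.068,y,.297))
im=np.hstack([cv2.resize(d["side"]["image"][170:207,285:335],None,fx=8,fy=8,interpolation=cv2.INTER_CUBIC),cv2.resize(d["scene"]["image"][255:310,175:229],(400,296*55*50//(37*54)),interpolation=cv2.INTER_CUBIC)[:296]])
cv2.imwrite("pics/z2.png",im)
```

```text
tuner scene [ 0.5026 -0.1946  0.057 ]
tuner side [ 0.4995 -0.1914  0.057 ]
drive side [ 0.494  -0.3004  0.057 ]
drive scene [ 0.4938 -0.3047  0.057 ]
mains scene [0.5032 0.1548 0.29  ]
mains side [0.5063 0.1518 0.29  ]
stby scene [0.5145 0.2091 0.29  ]
stby side [0.5159 0.2048 0.29  ]
lamp side [0.5219 0.2484 0.292 ]
lamp scene [0.5199 0.2521 0.292 ]
amp [0.57839168 0.23498822] -10.121114185238387 [-0.2  0.6  0.3 -0.3 -0.   0.1 -0.4  0.7]
end [np.float64(0.4947555603153819), np.float64(0.15341616830432522), 0.297]
end [np.float64(0.5047721426967516), np.float64(0.20952916214173542), 0.297]
```

View pics/z2.png

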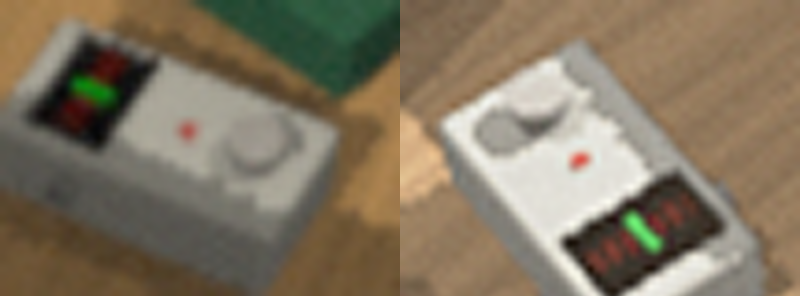

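send_rows(
  xyz=[
    [0,0,0],
    [0,0,0],
    [0,0,0],
    [0.0164,-0.0307,0],
    [0.0164,-0.0307,0],
    [0.0164,-0.0307,0],
    [0.0164,-0.0307,0],
    [0.0164,-0.0307,0],
    [0.0164,-0.0307,0],
    [0.0164,-0.0307,0],
    [0.0164,-0.0307,0],
    [0.0164,-0.0307,0],
    [0.0164,-0.0307,0],
    [0.0164,-0.0307,0],
    [0.0164,-0.0307,0],
    [0.0164,-0.0307,0],
    [0.0164,-0.0307,0],
    [0.0164,-0.0307,0],
    [0.0164,-0.0307,0],
    [0,0,0],
  ],
  rotation=[
    [0,0,0.14],
    [0,0,0.14],
    [0,0,0.14],
    [0,0,0],
    [0,0,0],
    [0,0,0],
    [0,0,0],
    [0,0,0],
    [0,0,0],
    [0,0,0],
    [0,0,0],
    [0,0,0],
    [0,0,0],
    [0,0,0],
    [0,0,0],
    [0,0,0],
    [0,0,0],
    [0,0,0],
    [0,0,0],
    [0,0,0],
  ],
  jaw=[0,0,0,0,0,0,0,0,0,0,0,0,0,0,0,0,0,0,0,0],
)

```text
time_s: 2.1
tool_pos: [0.5038, -0.1878, 0.4045]
tool_rot: [-179.8, -0.0, -9.6]
force: [-0.4, 0.5, 0.6]
grip_width: -0.0001
grasp_force: 0.0
```

Run:
```python
from cell import env
import cv2,pickle,numpy as np
from h import *
o=env.get_obs();print(o["time_s"],o["tool_pos"],o["tool_rot"],o["grip_width"],o["force"])
d={n:env.read_camera(n) for n in("scene","wrist")}
pickle.dump(d,open("c1.pkl","wb"))
w=d["wrist"]
print(proj(w,[.501,-.193,.057]),proj(w,np.array(o["tool_pos"])-[0,0,.182]))
s=cv2.resize(d["scene"]["image"][205:315,130:250],(458,420))[:, :240+0]
cv2.imwrite("pics/w1.png",np.hstack([w["image"],s]))
```

```text
2.1 [ 0.50379753 -0.18776499  0.40452056] [-1.79815822e+02 -4.16384469e-02 -9.59032156e+00] -5.0224959357136564e-05 [-0.43131339  0.50020527  0.57270703]
(np.float64(279.5763412998529), np.float64(194.6874310500393)) (np.float64(272.28300299258547), np.float64(249.30077573510027))
```

View pics/w1.png

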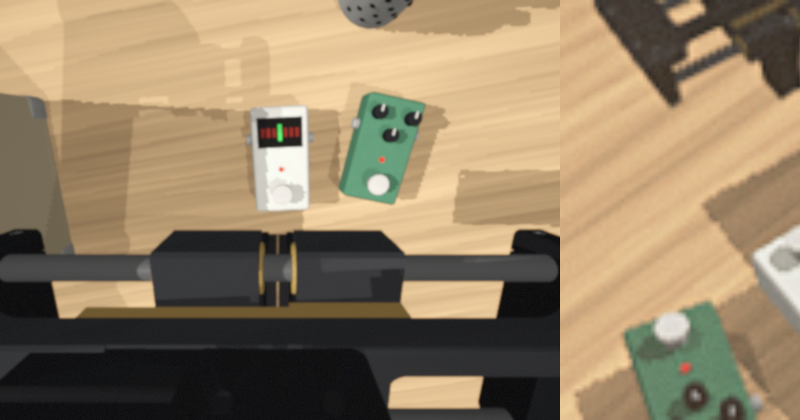

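The wrist view puts the tuner switch at (281,194), against a prediction of (280,195). The measurement holds, so I'll descend.

send_rows(
  xyz=[
    [-0.002,0.0064,0.02],
    [0,0,0.03],
    [0,0,0.03],
    [0,0,0.03],
    [0,0,0.03],
    [0,0,0.015],
    [0,0,0.005],
    [0,0,0.002],
    [0,0,0],
  ],
  rotation=[
    [0,0,0],
    [0,0,0],
    [0,0,0],
    [0,0,0],
    [0,0,0],
    [0,0,0],
    [0,0,0],
    [0,0,0],
    [0,0,0],
  ],
  jaw=[0,0,0,0,0,0,0,0,0],
)

```text
time_s: 3.1
tool_pos: [0.4987, -0.1996, 0.2438]
tool_rot: [180.0, -0.1, -10.1]
force: [0.3, -0.4, -0.8]
grip_width: 0.0004
grasp_force: 0.0
```

send_rows(
  xyz=[
    [0.0013,-0.0059,0],
    [0,0,0],
    [0,0,0],
  ],
  rotation=[
    [0,0,0],
    [0,0,0],
    [0,0,0],
  ],
  jaw=[0,0,0],
)

```text
time_s: 3.4
tool_pos: [0.5009, -0.1932, 0.2435]
tool_rot: [180.0, -0.1, -10.0]
force: [-0.1, 0.1, 0.1]
grip_width: 0.0007
grasp_force: 0.0
```

Run:
```python
from cell import env
import cv2,numpy as np
o=env.get_obs();print(o["tool_pos"],o["force"])
w=env.read_camera("wrist")["image"];s=env.read_camera("side")["image"]
a=cv2.resize(s[150:220,270:345],(450,420),interpolation=cv2.INTER_CUBIC)
cv2.imwrite("pics/w2.png",np.hstack([w[:,180:400],a]))
```

```text
[ 0.50093991 -0.19321809  0.24345983] [-0.1497201   0.11652815  0.14739949]
```

View pics/w2.png

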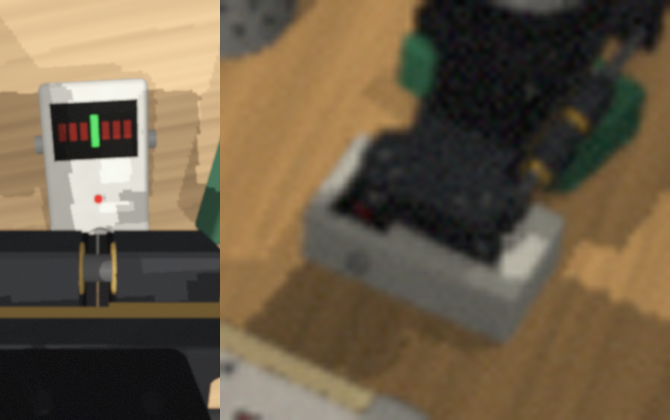

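The fingers, at about (98,270) in the wrist view, are centred over the tuner's centre line just above the switch. I'll press slowly, with a check on the way.

send_rows(
  xyz=[
    [0,0,0.003],
    [0,0,0.002],
    [0,0,0.002],
    [0,0,0.001],
    [0,0,0],
  ],
  rotation=[
    [0,0,0],
    [0,0,0],
    [0,0,0],
    [0,0,0],
    [0,0,0],
  ],
  jaw=[0,0,0,0,0],
)

```text
time_s: 4.0
tool_pos: [0.5008, -0.1937, 0.2351]
tool_rot: [180.0, -0.0, -10.1]
force: [-0.0, 0.4, 4.6]
grip_width: 0.0003
grasp_force: 2.5
```

send_rows(
  xyz=[
    [0,0,0.001],
    [0,0,0.001],
    [0,0,0],
  ],
  rotation=[
    [0,0,0],
    [0,0,0],
    [0,0,0],
  ],
  jaw=[0,0,0],
)

```text
time_s: 4.3
tool_pos: [0.5009, -0.1936, 0.2345]
tool_rot: [179.9, -0.0, -10.1]
force: [-3.8, 1.0, 14.5]
grip_width: 0.0
grasp_force: 7.1
```

send_rows(
  xyz=[
    [0,0,-0.01],
    [0,0,-0.03],
    [0,0,-0.04],
    [0,0,-0.04],
    [0,0,-0.04],
    [0,0,-0.04],
    [0,0,-0.04],
    [0,0,-0.04],
    [0,0,-0.03],
    [-0.0068,-0.0398,0],
    [-0.0068,-0.0398,0],
    [-0.0068,-0.0398,0],
    [-0.0068,-0.0398,0],
    [-0.0068,-0.0398,0],
    [-0.0068,-0.0398,0],
    [-0.0068,-0.0398,0],
    [-0.0068,-0.0398,0],
    [-0.0068,-0.0398,0],
    [-0.0068,-0.0398,0],
    [0,0,0],
  ],
  rotation=[
    [0,0,0],
    [0,0,0],
    [0,0,0],
    [0,0,0],
    [0,0,0],
    [0,0,0],
    [0,0,0],
    [0,0,0],
    [0,0,0],
    [0,0,0],
    [0,0,0],
    [0,0,0],
    [0,0,0],
    [0,0,0],
    [0,0,0],
    [0,0,0],
    [0,0,0],
    [0,0,0],
    [0,0,0],
    [0,0,0],
  ],
  jaw=[0,0,0,0,0,0,0,0,0,0,0,0,0,0,0,0,0,0,0,0],
)

```text
time_s: 6.3
tool_pos: [0.5011, 0.2165, 0.5422]
tool_rot: [-179.8, 0.2, -9.5]
force: [-0.9, -0.3, 0.7]
grip_width: 0.0006
grasp_force: 0.0
```

send_rows(
  xyz=[
    [0,0,0],
    [0,0,0],
  ],
  rotation=[
    [0,0,0],
    [0,0,0],
  ],
  jaw=[0,0],
)

```text
time_s: 6.5
tool_pos: [0.5038, 0.2089, 0.5422]
tool_rot: [179.9, 0.0, -10.2]
force: [-0.2, -0.1, -0.7]
grip_width: 0.0007
grasp_force: 0.0
```

Run:
```python
from cell import env
import cv2,pickle,numpy as np
from h import *
o=env.get_obs();print(o["time_s"],o["tool_pos"],o["tool_rot"],o["force"])
w=env.read_camera("wrist");pickle.dump(w,open("c3.pkl","wb"))
for X in([.4948,.1534,.297],[.5048,.2095,.297],[.5057,.1515,.291],[.5156,.2076,.291]):print(proj(w,X))
cv2.imwrite("pics/w3.png",w["image"])
```

```text
6.5 [0.50378052 0.20890312 0.54222423] [ 1.79926504e+02  3.25921957e-02 -1.02017719e+01] [-0.20001393 -0.08996313 -0.73091956]
(np.float64(345.879141135812), np.float64(218.58318839520163))
(np.float64(275.4523318336573), np.float64(218.65310571447398))
(np.float64(344.92354952784365), np.float64(203.5373301404503))
(np.float64(275.42397483599063), np.float64(203.71570816163938))
```

View pics/w3.png

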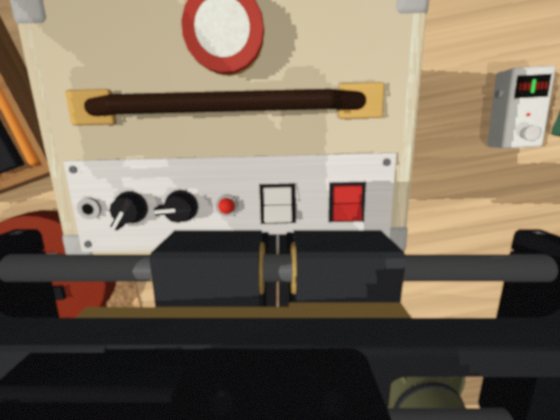

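The wrist view shows the standby rocker at (278,204) and the mains at (347,202). That is about 2 mm toward -y from my model, so I'll correct for it and press the standby.

send_rows(
  xyz=[
    [0,0.001,0.01],
    [0,0,0.02],
    [0,0,0.02],
    [0,0,0.008],
    [0,0,0.002],
    [0,0,0.002],
    [0,0,0.001],
    [0,0,0.001],
    [0,0,0],
  ],
  rotation=[
    [0,0,0],
    [0,0,0],
    [0,0,0],
    [0,0,0],
    [0,0,0],
    [0,0,0],
    [0,0,0],
    [0,0,0],
    [0,0,0],
  ],
  jaw=[0,0,0,0,0,0,0,0,0],
)

```text
time_s: 7.45
tool_pos: [0.5031, 0.2094, 0.4792]
tool_rot: [-180.0, -0.0, -10.1]
force: [-1.4, -0.6, 1.7]
grip_width: 0.0005
grasp_force: 0.9
```

send_rows(
  xyz=[
    [0,0,0.001],
    [0,0,0.001],
    [0,0,0],
  ],
  rotation=[
    [0,0,0],
    [0,0,0],
    [0,0,0],
  ],
  jaw=[0,0,0],
)

```text
time_s: 7.75
tool_pos: [0.5033, 0.2093, 0.4763]
tool_rot: [-180.0, 0.0, -10.1]
force: [-0.2, 0.2, -0.7]
grip_width: 0.0005
grasp_force: 0.0
```

send_rows(
  xyz=[
    [0,0,0.001],
    [0,0,0],
  ],
  rotation=[
    [0,0,0],
    [0,0,0],
  ],
  jaw=[0,0],
)

```text
time_s: 7.95
tool_pos: [0.5033, 0.2093, 0.4756]
tool_rot: [-180.0, -0.0, -10.1]
force: [0.4, 0.7, 1.0]
grip_width: -0.0
grasp_force: 0.1
```

send_rows(
  xyz=[
    [0,0,-0.01],
    [0,0,-0.03],
    [0,0,-0.025],
    [0,0.02,0],
    [0,0.02,0],
    [0.0005,0.0186,0],
    [0,0,0],
    [0,0,0],
  ],
  rotation=[
    [0,0,0],
    [0,0,0],
    [0,0,0],
    [0,0,0],
    [0,0,0],
    [0,0,0],
    [0,0,0],
    [0,0,0],
  ],
  jaw=[0,0,0,0,0,0,0,0],
)

```text
time_s: 8.75
tool_pos: [0.4934, 0.1518, 0.5413]
tool_rot: [-180.0, -0.0, -10.1]
force: [0.8, -0.1, -0.0]
grip_width: 0.0005
grasp_force: 0.0
```

Run:
```python
from cell import env
import cv2,pickle,numpy as np
o=env.get_obs();print(o["time_s"],o["tool_pos"],o["force"])
w=env.read_camera("wrist")["image"];c=env.read_camera("side")["image"]
cv2.imwrite("pics/w4.png",np.hstack([cv2.resize(w[150:290,150:400],(500,280),interpolation=cv2.INTER_CUBIC),cv2.resize(c[200:270,230:305],(300,280),interpolation=cv2.INTER_CUBIC)]))
```

```text
8.75 [0.49339241 0.15175669 0.54129454] [ 0.80061518 -0.14991126 -0.01368256]
```

View pics/w4.png

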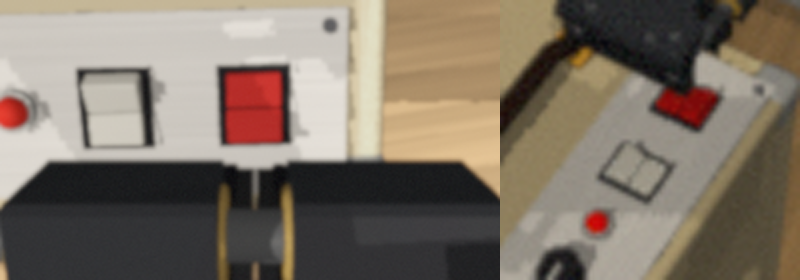

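The standby rocker now looks different from the mains, with its far end raised at (110,80), so it has flipped. The fingers at (255,230) line up with the red rocker at (254,105), so I'll press the mains.

send_rows(
  xyz=[
    [0,0,0.01],
    [0,0,0.02],
    [0,0,0.02],
    [0,0,0.008],
    [0,0,0.002],
    [0,0,0.002],
    [0,0,0.001],
    [0,0,0.001],
    [0,0,0.001],
    [0,0,0.0008],
    [0,0,0],
  ],
  rotation=[
    [0,0,0],
    [0,0,0],
    [0,0,0],
    [0,0,0],
    [0,0,0],
    [0,0,0],
    [0,0,0],
    [0,0,0],
    [0,0,0],
    [0,0,0],
    [0,0,0],
  ],
  jaw=[0,0,0,0,0,0,0,0,0,0,0],
)

```text
time_s: 9.95
tool_pos: [0.4936, 0.1514, 0.4755]
tool_rot: [-180.0, -0.1, -10.1]
force: [0.2, -0.6, 3.5]
grip_width: 0.0002
grasp_force: 1.6
```

send_rows(
  xyz=[
    [0,0,0],
    [0,0,-0.01],
    [0,0,-0.03],
    [0,0,-0.03],
    [-0.01,0.03,-0.03],
    [-0.01,0.04,0],
    [-0.01,0.04,0],
    [0,0.04,0],
    [0,0.04,0],
    [0,0,0],
    [0,0,0],
  ],
  rotation=[
    [0,0,0],
    [0,0,0],
    [0,0,0],
    [0,0,0],
    [0,0,0],
    [0,0,0],
    [0,0,0],
    [0,0,0],
    [0,0,0],
    [0,0,0],
    [0,0,0],
  ],
  jaw=[0,0,0,0,0,0,0,0,0,0,0],
)

```text
time_s: 11.05
tool_pos: [0.4304, -0.0309, 0.5752]
tool_rot: [-180.0, -0.0, -10.2]
force: [-0.1, 1.2, 0.5]
grip_width: 0.0003
grasp_force: 0.0
```

Run:
```python
from cell import env
import cv2,pickle,numpy as np
o=env.get_obs();print(o["time_s"],o["tool_pos"],o["force"])
w=env.read_camera("scene")["image"];c=env.read_camera("side")["image"]
cv2.imwrite("pics/w5.png",np.hstack([cv2.resize(w[115:165,255:325],(420,300),interpolation=cv2.INTER_CUBIC),cv2.resize(c[205:260,240:305],(355,300),interpolation=cv2.INTER_CUBIC)]))
```

```text
11.05 [ 0.43044214 -0.03087181  0.57515559] [-0.05772603  1.17141746  0.52755089]
```

View pics/w5.png

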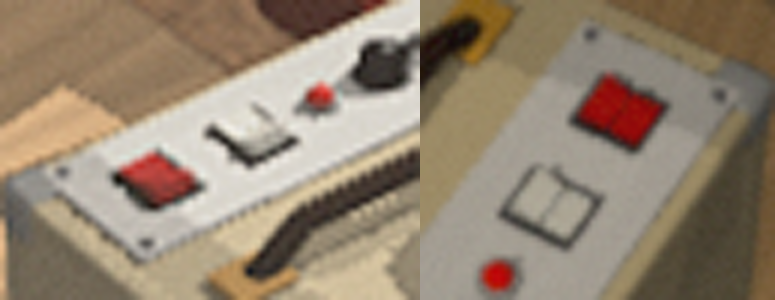

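Run:
```python
from cell import env
import cv2,pickle,numpy as np
d=pickle.load(open("c0.pkl","rb"))
n={k:env.read_camera(k)["image"] for k in("scene","side")}
f=lambda i,u,v:cv2.resize(i[v:v+30,u:u+40],(400,300),interpolation=cv2.INTER_CUBIC)
cv2.imwrite("pics/w6.png",np.vstack([np.hstack([f(i["scene"],270,124),f(i["side"],252,218)]) for i in({k:d[k]["image"] for k in d},n)]))
for u,v in((160,255),(185,260),(150,260)):print(np.abs(d["scene"]["image"][260:400,145:230].astype(int)-n["scene"][260:400,145:230]).mean());break
```

```text
5.5133053221288515
```

View pics/w6.png

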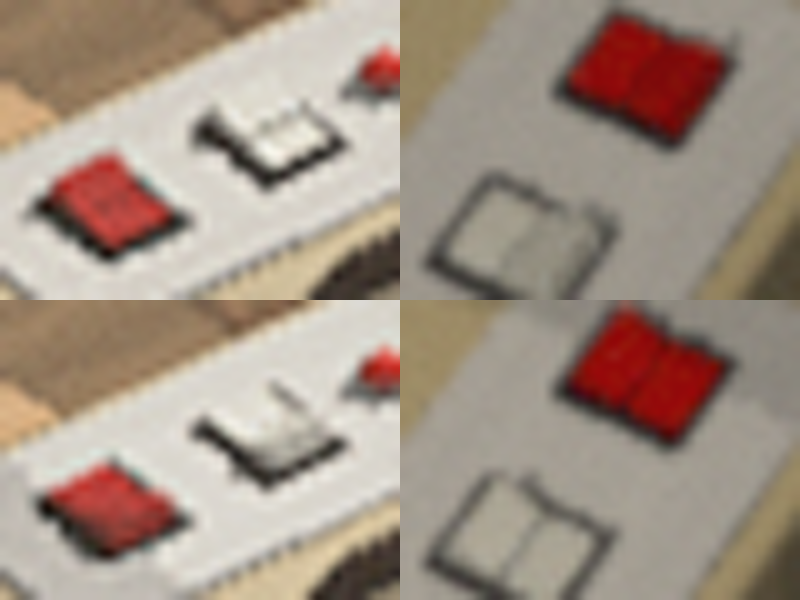

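In the before/after view, both rockers have changed the same way: the robot-side halves now lie level and the far halves stand up. The arm is clear, so I'm handing in.

```bash
python3 -c "
from cell import env
print(env.sign_off())"
```

```text
the job is handed in; nothing more can be done
None
```

I pressed and released the tuner footswitch, then flipped the standby rocker and last the mains rocker, and handed the job in at about 11 s; before/after pictures show both rockers over, but the sign-off gave no verdict.

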